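# Point out the lampholder and the tools for it

## Task

Show the apprentice the next repair and the two tools for it by pointing: bring the fingertips to about 3 cm above the brown lampholder and keep them there for two seconds, then do the same over the handles of the blue-handled cutters, and last over the handle of the yellow screwdriver, where the arm stays pointing when the program finishes. Touch nothing at all, and do not mislead the apprentice: never bring the fingertips down over the red pliers, the red screwdriver, the black turn switch or the white insulator.

Things in the scene. Friction and masses are not known exactly. Their poses are not given: they have to be found in the camera images.
- lampholder_top (a point): brown moulded lampholder, a bottle-shaped thing 43 mm wide and 62 mm high standing upright on the bench top (z = 0) beyond the tools; the point is the centre of its top, 62 mm above the bench
- cutter_handles (a point): blue-handled cutters (blue pliers), 157 mm long, lying flat with the handles towards the robot; the two handle sleeves together are 62 mm wide, 97 mm long and 13 mm high; the point is midway between the sleeves and half-way along them, level with their top, 13 mm above the bench; x across the tool, y along it from its tip towards its handle end, z up
- yellow_handle (a point): small screwdriver with a yellow handle, 165 mm long, lying with the handle towards the robot; the handle is 20 mm thick and 78 mm long; the point is half-way along the handle on its top, 20 mm above the bench; x across the tool, y along it from its tip towards its handle end, z up
- pliers_handles (a point): red-handled pliers, 175 mm long, lying flat with the handles towards the robot; not to be pointed at; the point is midway between the sleeves, half-way along them, 13 mm above the bench; x across the tool, y along it from its tip towards its handle end, z up
- red_handle (a point): larger screwdriver with a red handle 30 mm thick, 235 mm long, lying with the handle towards the robot; not to be pointed at; the point is half-way along the handle on its top, 30 mm above the bench; x across the tool, y along it from its tip towards its handle end, z up
- switch_top (a point): black round turn switch with a winged knob, 65 mm wide and 47 mm high, beyond the tools; not to be pointed at; the point is the centre of its top, 47 mm above the bench
- insulator_top (a point): white porcelain bobbin insulator, 42 mm wide and 46 mm high, beyond the tools; not to be pointed at; the point is the centre of its top, 46 mm above the bench
- six_fuse: obstacle: the big grey fuse box standing on the bench at the left of the tools, 255 mm high; seen from above it fills about 0.18 m along its own x by 0.27 m along its own y round this point, which is the centre of its underside; it never moves. Carry the fingertips over it at 0.30 m or more, or go round it. Everything else within 0.2 m of the things to be pointed at is under 65 mm high
Mind the look-alikes: they are no part of the job. What is shaped like the part that bears lampholder_top but purple or turquoise is not meant.

How it is judged:
By the outcome, as a careful person would: the job done as asked, in the order asked, and still so for the second after the job is handed in, with the robot touching nothing.
It also fails if it takes over 59 s, if anything falls off the work surface, if the arm or the gripper's body presses on something with over 40 N, if the wrist force passes 120 N, or if a joint passes its speed limit or range.

## Robot

A 7-joint arm with a two-finger parallel gripper is mounted at the origin on a cart in front of the work surface, level with it; the furniture and walls round the work are solid. World frame = base frame: x ahead of the robot, y to its left, z up, the work surface at z = 0. Lengths are in m, angles in rad, forces in N, time in s.
With the tool pointing down it reaches from about 0.4 to 0.85 m from the base axis. Payload 4.4 kg.
Tool frame: the origin (TCP) lies midway between the tips of the shut fingers; the grasp point (between the pads) lies 19 mm behind it; z points along the fingers, x is the direction in which the jaws open and shut, and the axes are right-handed (so a half turn about z gives the same grasp; the last joint's range is limited). The gripper opens to 94 mm and grips with 3 to 60 N. Pads are 16 mm wide; open, the fingers measure 119 mm over their backs; the gripper's body (75 mm by 177 mm) begins 78 mm behind the grasp point.
Start: joints at [-1.339, 0.628, 0.038, 1.517, -0.027, 0.996, -0.02], TCP at [0.191, 0.621, 0.205] pointing down, gripper open.
Joint ranges: [-3.06, 3.06], [-0.37, 2.12], [-1.25, 1.32], [0.18, 2.47], [-1.1, 4.24], [0.23, 1.98], [-2.94, 2.94]. Speed limits (rad/s): [2.57, 2.57, 3.14, 3.14, 3.14, 3.14, 3.14].

## Interface

Orientations are given as a rotation vector (axis times angle).
In Python, from workcell import manip, grab_frame gives the robot as it stands. Calls block until the motion is done:
- manip.move_ptp(position, orientation): joint-space move of the TCP to a pose.
- manip.move_linear(position, rot=None, feed=0.15): straight line of the TCP; rot=None keeps the orientation; feed is the mean speed in m/s.
- manip.goto_joints(angles): joint-space move.
- manip.open_jaws() and manip.grasp(squeeze=None): open the fingers fully, or close them until they stop; squeeze is the grip in N (None keeps the last).
- manip.hold(seconds).
- manip.inverse_kinematics(position, orientation): joint angles nearest the present ones, or None.
- manip.get_obs(): the state.
- grab_frame(name): name is "scene" or "top" or "wrist"; returns a dict with "image" (420x560x3 uint8, red, green, blue), "fx", "fy", "cx", "cy" (pixels), "T" (4x4, takes a point from camera to world coordinates). Camera axes: x right, y down, z forward; pixel columns grow to the right and rows downward; lengths in m; the calibration is good to about 2 mm. The wrist camera is an equidistant fisheye: a pixel r from the principal point sees the ray r / f radians off the axis. A picture is of the moment at which its call begins. There is no depth.
A pose or a line that the arm cannot do raises manip.IKError and nothing moves.
- manip.finish_job(): hands the job in, once; it reports no verdict.
The state is a dict: "time_s": time; "q": joint angles; "dq": joint speeds; "tau": joint torques, N m; "tool_pos": TCP position; "tcp_rot": TCP orientation; "ft_force": force on the tool from outside, world axes, zero at the start; "moment": the same for the moment, N m; "gripper_width": finger opening in m.
Only numpy, scipy, OpenCV 4.12 (cv2) and the standard library are available. Lean on these libraries where they do the work, as an engineer would, in place of code of your own. Each camera call takes 0.05 s, during which the arm holds its last target.

## Working session

There is one attempt and no reset: what is moved stays moved. The work goes in short steps, each a Python script; the robot and the scene stay as the last script left them, time stands still between calls to the robot, and variables do not carry over. Pictures are saved under pics/ and viewed, and the job is handed in when it is done.

```bash
mkdir -p pics; python3 - <<'E'
from workcell import manip, grab_frame
import cv2,pickle
fr={}
for n in("scene","top"):
    f=grab_frame(n);fr[n]=f;cv2.imwrite(f"pics/{n}0.png",f["image"][:,:,::-1])
    print(n,f["fx"],f["fy"],f["cx"],f["cy"],f["T"].round(3) if hasattr(f["T"],'round') else f["T"])
pickle.dump(fr,open("fr0.pkl","wb"))
o=manip.get_obs();print(o["time_s"],o["tool_pos"],o["tcp_rot"],o["gripper_width"])
E
```

```text
scene 393.68545264569264 393.68545264569264 275.72949591782873 211.95561086839007 [[-0.91  -0.289  0.299  0.313]
 [-0.416  0.631 -0.655  0.582]
 [ 0.001 -0.72  -0.694  0.723]
 [ 0.     0.     0.     1.   ]]
top 441.43320977718884 441.43320977718884 280.55046934925196 204.99410733543752 [[ 0.002 -0.988  0.155  0.435]
 [-1.     0.002  0.022 -0.011]
 [-0.022 -0.155 -0.988  1.053]
 [ 0.     0.     0.     1.   ]]
0.1 [0.19051459 0.62083504 0.20466922] [ 2.52563176e+00  1.86671395e+00 -2.14414947e-03] 0.09415740597149322
```

View pics/scene0.png

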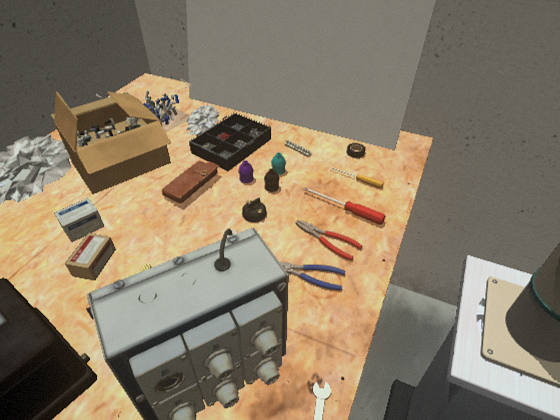

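View pics/top0.png

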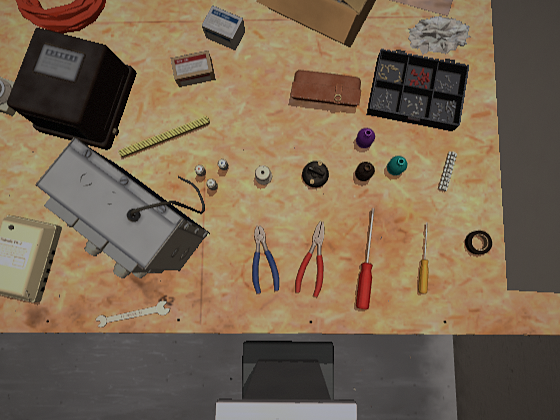

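The top view shows these candidates:
- **Lampholder:** brown at (364,171), with look-alikes purple at (366,138) and turquoise at (398,165). The black switch is at (315,174).
- **Cutters:** blue at (265,278), next to the red pliers at (310,275).
- **Screwdrivers:** yellow at (423,277), next to the red one at (365,285).

Next I'll check close crops and measure.

```bash
cat > h.py <<'E'
import numpy as np,cv2,pickle
fr=pickle.load(open("fr0.pkl","rb"))
def ray(n,u,v):
    f=fr[n];T=np.array(f["T"]);d=T[:3,:3]@[(u-f["cx"])/f["fx"],(v-f["cy"])/f["fy"],1];return T[:3,3],d/np.linalg.norm(d)
def onz(n,u,v,z):
    o,d=ray(n,u,v);return o+d*(z-o[2])/d[2]
def tri(a,b):
    (o,d),(p,e)=ray("scene",*a),ray("top",*b)
    s=np.linalg.lstsq(np.c_[d,-e],p-o,rcond=None)[0];x,y=o+d*s[0],p+e*s[1];return (x+y)/2,np.linalg.norm(x-y)
def proj(n,P):
    f=fr[n];T=np.array(f["T"]);c=T[:3,:3].T@(np.array(P)-T[:3,3]);return np.array([f["fx"]*c[0]/c[2]+f["cx"],f["fy"]*c[1]/c[2]+f["cy"]])
E
python3 - <<'E'
from h import *
t=fr["top"]["image"][:,:,::-1];s=fr["scene"]["image"][:,:,::-1]
a=cv2.resize(t[120:200,290:425],None,fx=5.9,fy=5.9,interpolation=cv2.INTER_CUBIC)
b=cv2.resize(s[140:225,225:360],None,fx=5.9,fy=5.9,interpolation=cv2.INTER_CUBIC)
cv2.imwrite("pics/ct.png",a);cv2.imwrite("pics/cs.png",b)
hsv=cv2.cvtColor(t,cv2.COLOR_BGR2HSV)
def blob(m,box,name):
    u0,v0,u1,v1=box;mm=np.zeros_like(m);mm[v0:v1,u0:u1]=m[v0:v1,u0:u1]
    v,u=np.nonzero(mm);(c,sz,an)=cv2.minAreaRect(np.c_[u,v].astype(np.float32));print(name,len(u),"mean",u.mean().round(1),v.mean().round(1),"box",u.min(),u.max(),v.min(),v.max(),"rect",np.round(c,1),np.round(sz,1),round(an,1))
    return mm,c
H,S,V=cv2.split(hsv)
print(hsv[275,424],hsv[280,258],hsv[172,364],hsv[230,425])
for nm,m,box,z in[("blue",(H>100)&(H<130)&(S>100),(240,215,290,300),.0065),("yellow",(H>15)&(H<30)&(S>175),(412,215,436,300),.01),
   ("redscrew",((H<6)|(H>174))&(S>190),(345,200,385,315),.015),("pliers",((H<6)|(H>174))&(S>170),(290,215,335,305),.0065),("brown",(V<75),(350,155,380,188),.03),("switch",V<70,(297,155,334,192),.03)]:
    mm,c=blob(m.astype(np.uint8),box,nm);print(onz("top",*c,z).round(4))
    cv2.imwrite(f"pics/m_{nm}.png",cv2.resize(mm[box[1]-5:box[3]+5,box[0]-5:box[2]+5]*255,None,fx=4,fy=4,interpolation=0))
E
cd pics; python3 -c "
import cv2,numpy as np
I=[cv2.imread(f'm_{n}.png') for n in('blue','yellow','redscrew','pliers','brown','switch')]
h=max(i.shape[0] for i in I);o=np.hstack([cv2.copyMakeBorder(i,0,h-i.shape[0],0,8,0,value=(90,0,90)) for i in I]);cv2.imwrite('m.png',cv2.resize(o,None,fx=min(1,800/o.shape[1]),fy=min(1,800/o.shape[1])))"
```

```text
[ 22 173 170] [126  46  55] [ 13 100  23] [ 17 118 134]
blue 395 mean 264.4 270.6 box 253 278 250 292 rect [264.3 270.8] [40.1 25.8] 81.5
[0.4431 0.0498 0.0065]
yellow 224 mean 423.0 276.5 box 419 427 260 292 rect [423. 276.] [32.  8.] 90.0
[ 0.4317 -0.3185  0.01  ]
redscrew 503 mean 364.0 286.1 box 356 371 263 308 rect [364.2 285.5] [13.  45.5] 6.3
[ 0.41   -0.1813  0.015 ]
pliers 438 mean 310.4 273.4 box 296 322 252 296 rect [310.6 273.5] [26.2 41. ] 14.0
[ 0.437  -0.0586  0.0065]
brown 283 mean 364.2 171.1 box 355 374 162 180 rect [364.4 171.2] [17.  19.7] 26.6
[ 0.6763 -0.1867  0.03  ]
switch 515 mean 315.0 174.2 box 302 328 161 187 rect [314.8 174.3] [25.5 26.2] 45.0
[ 0.6693 -0.0694  0.03  ]
```

View pics/ct.png

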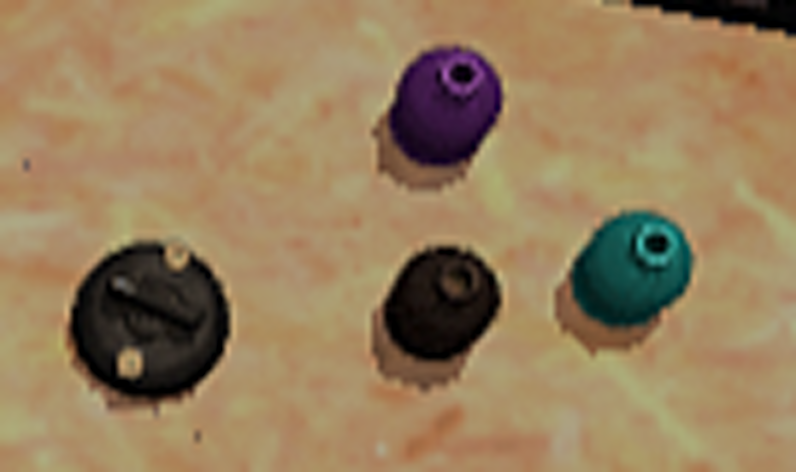

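View pics/cs.png

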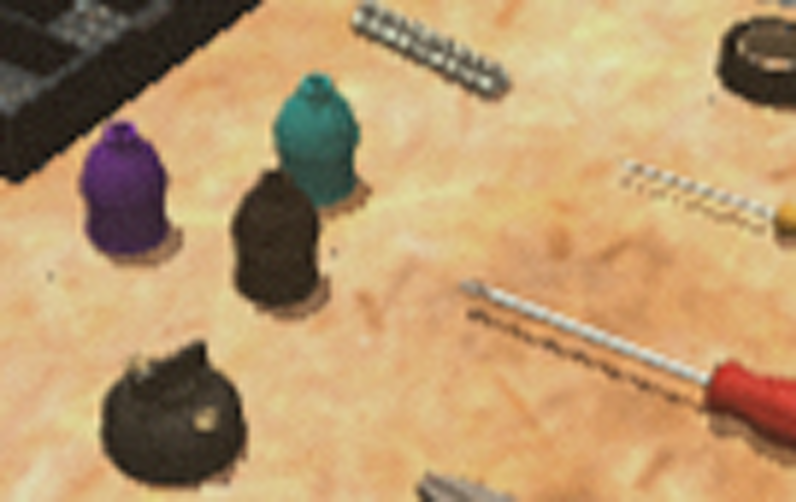

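View pics/m.png

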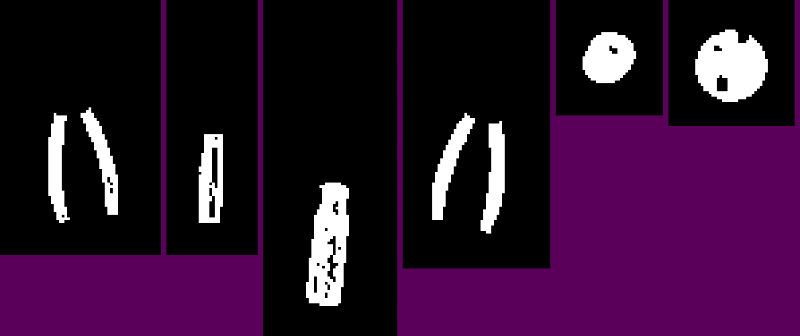

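The crop confirms the brown lampholder at top view (368,168) and scene (271,170). It is neither purple nor turquoise, and the flat, winged black switch is separate. The mask sizes match the descriptions: blue 61×95 mm, yellow about 20×78 mm. Next I'll triangulate and cross-check the fuse box extent.

```bash
python3 - <<'E'
from h import *
print("lamp tri",*tri((271.3,169.3),(367.8,167.8)), "top@.062",onz("top",367.8,167.8,.062),"scene@.062",onz("scene",271.3,169.5,.062))
s=np.ascontiguousarray(fr["scene"]["image"][:,:,::-1]);t=np.ascontiguousarray(fr["top"]["image"][:,:,::-1])
P={"lamp":onz("top",367.8,167.8,.062),"cut":[.4431,.0498,.0065],"yel":[.4317,-.3185,.01]}
for k,p in P.items():
    print(k,proj("scene",p).round(1))
hsv=cv2.cvtColor(s,cv2.COLOR_BGR2HSV);H,S,V=cv2.split(hsv)
for nm,m,b,z in[("blue",(H>100)&(H<130)&(S>100),(285,255,350,295),.0065),("yellow",(H>15)&(H<30)&(S>150)&(V>120),(352,170,388,190),.01)]:
    mm=np.zeros_like(H);mm[b[1]:b[3],b[0]:b[2]]=m[b[1]:b[3],b[0]:b[2]];v,u=np.nonzero(mm);print(nm,u.mean(),v.mean(),u.min(),u.max(),v.min(),v.max(),"mean->",onz("scene",u.mean(),v.mean(),z))
for px in[(208,235),(182,270),(72,138),(38,185),(150,275)]: print(px,onz("top",*px,.255).round(3),onz("top",*px,0.).round(3))
from workcell import manip
for p in[(.191,.621,.36),(.64,.25,.38),(.68,-.187,.25),(.68,-.187,.092),(.443,.05,.25),(.443,.05,.043),(.432,-.3185,.25),(.432,-.3185,.05)]:
  for a in(0,np.pi/2,np.arctan2(p[1],p[0])):
    r=[np.pi*np.cos(a/2),np.pi*np.sin(a/2),0]; q=manip.inverse_kinematics(p,r);print(p,round(a,2),None if q is None else np.round(q,2))
E
```

```text
lamp tri [ 0.67727268 -0.18911314  0.06178034] 0.001076938057231824 top@.062 [ 0.67668988 -0.18921453  0.062     ] scene@.062 [ 0.67733614 -0.18800961  0.062     ]
lamp [271.7 169.3]
cut [321.2 275.2]
yel [369.1 180.5]
blue 316.6 273.75555555555553 305 340 265 286 mean-> [0.45384898 0.05017578 0.0065    ]
yellow 370.1 180.16923076923078 357 382 175 186 mean-> [ 0.42943327 -0.32116026  0.01      ]
(208, 235) [0.505 0.138 0.255] [0.528 0.186 0.   ]
(182, 270) [0.442 0.184 0.255] [0.445 0.246 0.   ]
(72, 138) [0.69  0.402 0.255] [0.771 0.534 0.   ]
(38, 185) [0.599 0.459 0.255] [0.651 0.61  0.   ]
(150, 275) [0.433 0.241 0.255] [0.433 0.322 0.   ]
(0.191, 0.621, 0.36) 0 [-1.54  0.54  0.42  1.29 -0.22  1.35 -1.14]
(0.191, 0.621, 0.36) 1.57 [-1.29  0.52 -0.04  1.28  0.02  1.34  0.24]
(0.191, 0.621, 0.36) 1.27 [-1.34  0.52  0.05  1.28 -0.03  1.34 -0.02]
(0.64, 0.25, 0.38) 0 [-0.63  0.61  0.44  1.12 -0.25  1.46 -0.23]
(0.64, 0.25, 0.38) 1.57 [-0.45  0.58  0.07  1.11 -0.04  1.45  1.19]
(0.64, 0.25, 0.38) 0.37 [-0.58  0.6   0.34  1.12 -0.19  1.45  0.1 ]
(0.68, -0.187, 0.25) 0 [-0.07  0.74  0.
[... 518 characters left out ...]
443, 0.05, 0.25) 0.11 [-0.55  0.31  0.49  2.01 -0.19  0.87  0.16]
(0.443, 0.05, 0.043) 0 [-0.3   0.65  0.18  2.21 -0.37  0.31  0.19]
(0.443, 0.05, 0.043) 1.57 [-0.13  0.64 -0.06  2.21  0.12  0.3   1.27]
(0.443, 0.05, 0.043) 0.11 [-0.29  0.65  0.16  2.21 -0.33  0.3   0.27]
(0.432, -0.3185, 0.25) 0 [-0.1   0.67  1.17  1.79 -0.68  1.15  1.29]
(0.432, -0.3185, 0.25) 1.57 [ 0.04  0.53  0.84  1.79 -0.45  1.02  2.63]
(0.432, -0.3185, 0.25) -0.64 [-0.09  0.66  1.15  1.79 -0.66  1.14  0.64]
(0.432, -0.3185, 0.05) 0 [ 0.65  0.7  -0.1   1.96  0.14  0.49  0.45]
(0.432, -0.3185, 0.05) 1.57 [ 0.76  0.71 -0.27  1.96  0.35  0.52  1.82]
(0.432, -0.3185, 0.05) -0.64 [ 0.5   0.7   0.13  1.97 -0.18  0.48  0.12]
```

The two views of the lampholder agree within 1.1 mm, and z comes out at 0.0618 against the expected 0.062. Every pose is reachable. The fuse box's nearest top corner is about 0.11 m from the cutters' point, so I'll keep the wide side of the gripper turned away from it. First I'll shut the jaws, lift, swing over the fuse box at 0.38 m and stop above the lampholder.

```bash
cat > m.py <<'E'
import numpy as np,cv2
from workcell import manip,grab_frame
def R(a): return [np.pi*np.cos(a/2),np.pi*np.sin(a/2),0]
def st():
    o=manip.get_obs();print(round(o["time_s"],2),np.round(o["tool_pos"],4),"q",np.round(o["q"],2),"F",np.round(o["ft_force"],1),"w",round(o["gripper_width"],4));return o
def pic(n,f):
    cv2.imwrite(f"pics/{f}.png",grab_frame(n)["image"][:,:,::-1])
E
python3 - <<'E'
from m import *
manip.grasp(5);st()
manip.move_linear([.1905,.6208,.38],feed=.15);o=st()
q=np.array(o["q"]);q[0]=0.27-.05
manip.goto_joints(q);o=st()
manip.move_linear([.677,-.189,.22],R(-.27),feed=.12);st()
pic("top","t1");pic("scene","s1");pic("wrist","w1")
E
python3 -c "
import cv2,numpy as np
a=[cv2.resize(cv2.imread('pics/'+n+'1.png'),(400,300)) for n in 'tsw'];a.append(a[0]*0);cv2.imwrite('pics/q1.png',np.vstack([np.hstack(a[:2]),np.hstack(a[2:])]))"
```

```text
1.52 [0.1907 0.6214 0.2055] q [-1.34  0.63  0.04  1.52 -0.03  1.   -0.02] F [ 0.4 -1.  -0. ] w 0.0007
2.83 [0.1904 0.6203 0.379 ] q [-1.34  0.51  0.05  1.24 -0.02  1.39 -0.02] F [-0.1 -0.2  0.7] w 0.0005
6.03 [ 0.622  -0.1851  0.379 ] q [ 0.22  0.51  0.05  1.24 -0.03  1.39 -0.02] F [ 0.5  0.7 -0.6] w 0.0003
7.58 [ 0.6773 -0.1892  0.221 ] q [ 0.21  0.7   0.04  1.33 -0.03  1.11 -0.02] F [-0.3  0.   0.2] w 0.0003
```

View pics/q1.png

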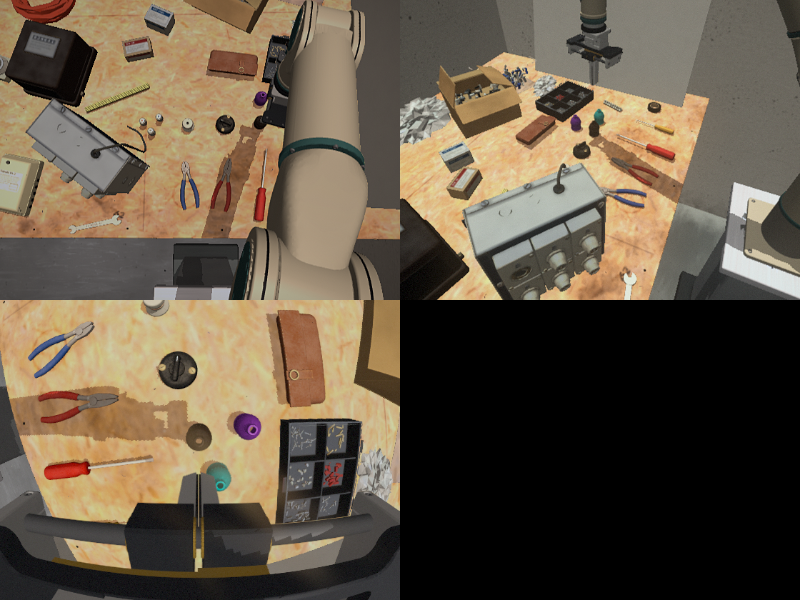

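The fingers are at scene montage (594,80), directly above the brown lampholder at (594,129). The turquoise one is clear of them. Next I'll go down and point.

```bash
python3 - <<'E'
from m import *
manip.move_linear([.677,-.189,.092],feed=.08);manip.hold(.3);st()
f=grab_frame("scene")["image"][:,:,::-1];cv2.imwrite("pics/s2.png",cv2.resize(f[60:240,200:400],None,fx=3,fy=3))
manip.hold(2.5);st()
E
```

```text
9.78 [ 0.6771 -0.189   0.0922] q [ 0.22  0.83  0.03  1.45 -0.03  0.87 -0.02] F [-1.3 -0.8 -0.5] w 0.0006
12.33 [ 0.677 -0.189  0.092] q [ 0.22  0.83  0.03  1.45 -0.03  0.87 -0.02] F [-0.   0.2  0. ] w 0.0005
```

View pics/s2.png

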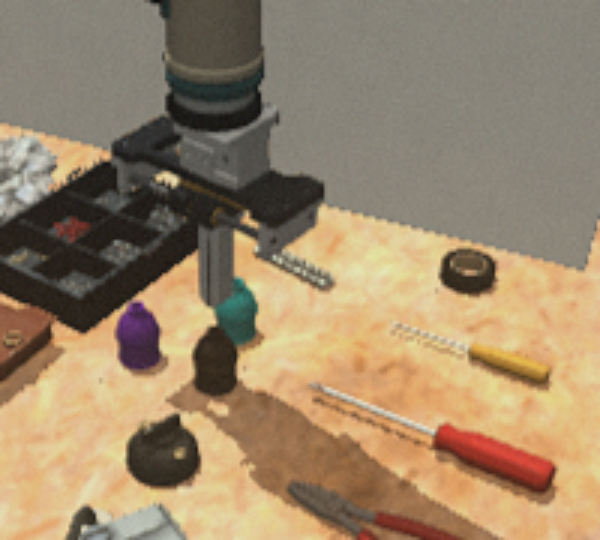

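The fingertips (215,305 in the crop) hover just above the brown lampholder's top (215,328) with a clear gap. Next are the cutters: lift, cross at 0.25 m, and go down.

```bash
python3 - <<'E'
from m import *
manip.move_linear([.677,-.189,.27],feed=.15);o=st()
q=np.array(o["q"]);q[0]-=.385;manip.goto_joints(q);st()
manip.move_linear([.443,.05,.27],R(-.2),feed=.15);st()
manip.move_linear([.443,.05,.15],feed=.1);st()
f=grab_frame("scene")["image"][:,:,::-1];cv2.imwrite("pics/s3.png",f)
E
```

```text
13.67 [ 0.6764 -0.1888  0.2689] q [ 0.21  0.66  0.04  1.26 -0.03  1.22 -0.02] F [ 0.  -0.6 -0.4] w 0.0004
14.72 [0.698  0.0761 0.2688] q [-0.17  0.66  0.04  1.26 -0.02  1.22 -0.02] F [-0.2 -0.8 -0.3] w 0.0003
16.57 [0.4436 0.0501 0.2699] q [-0.26  0.26  0.11  1.97 -0.04  0.92 -0.33] F [-0.7  0.2 -1. ] w 0.0006
17.93 [0.4434 0.0501 0.1504] q [-0.24  0.43  0.09  2.13 -0.07  0.59 -0.3 ] F [ 0.6 -0.3  0.1] w 0.0007
```

View pics/s3.png

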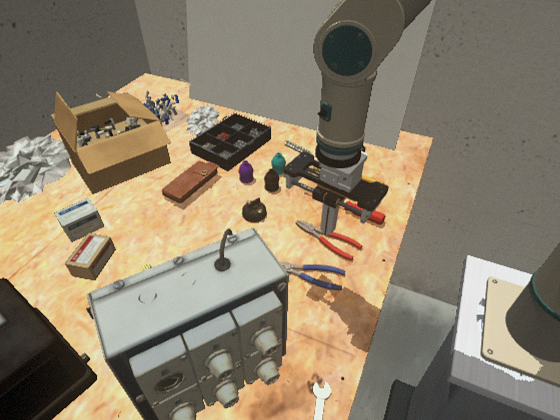

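The fingers are at (328,235), 0.15 m up and in line with the blue handles near (321,275) once parallax is allowed for. The fuse box is well clear. Going down.

```bash
python3 - <<'E'
from m import *
manip.move_linear([.443,.05,.043],feed=.07);manip.hold(.3);st()
f=grab_frame("scene")["image"][:,:,::-1];cv2.imwrite("pics/s4.png",cv2.resize(f[140:320,230:430],None,fx=3,fy=3))
manip.hold(2.5);st()
E
```

```text
19.95 [0.4431 0.05   0.0431] q [-0.21  0.64  0.05  2.21 -0.1   0.29 -0.28] F [-0.2  0.2 -0.5] w 0.0
22.5 [0.443 0.05  0.043] q [-0.21  0.64  0.05  2.21 -0.1   0.29 -0.28] F [ 0.   0.3 -0.2] w 0.0006
```

View pics/s4.png

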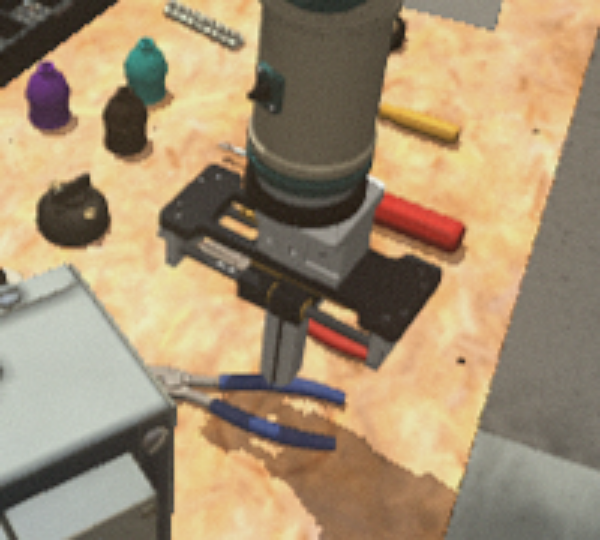

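The tips are at (280,380) in the crop, just above the middle of the blue sleeves and touching nothing. Next is the yellow screwdriver, lifting to 0.25 m to cross the red tools.

```bash
python3 - <<'E'
from m import *
manip.move_linear([.443,.05,.25],feed=.12);o=st()
q=np.array(o["q"]);q[0]+=.74;manip.goto_joints(q);st()
manip.move_linear([.431,-.319,.25],R(-.7),feed=.1);st()
manip.move_linear([.431,-.319,.15],feed=.1);st()
pic("top","t5");pic("scene","s5");pic("wrist","w5")
E
python3 -c "
import cv2,numpy as np
a=[cv2.resize(cv2.imread('pics/'+n+'5.png'),(400,300)) for n in 'tsw'];a.append(a[0]*0);cv2.imwrite('pics/q5.png',np.vstack([np.hstack(a[:2]),np.hstack(a[2:])]))"
```

```text
24.38 [0.4426 0.0499 0.2495] q [-0.27  0.28  0.12  2.   -0.04  0.86 -0.33] F [-0.1 -0.4  0. ] w 0.0006
25.6 [ 0.3612 -0.2604  0.2494] q [ 0.47  0.28  0.11  2.   -0.04  0.86 -0.33] F [ 1.  -0.1 -1. ] w 0.0005
26.66 [ 0.4306 -0.3185  0.2499] q [ 0.54  0.41  0.06  1.78 -0.03  0.95 -0.08] F [-0.3 -0.1  0.1] w 0.0008
27.81 [ 0.4314 -0.3193  0.1506] q [ 0.55  0.54  0.05  1.89 -0.04  0.71 -0.08] F [ 0.3  0.3 -0.6] w 0.0006
```

View pics/q5.png

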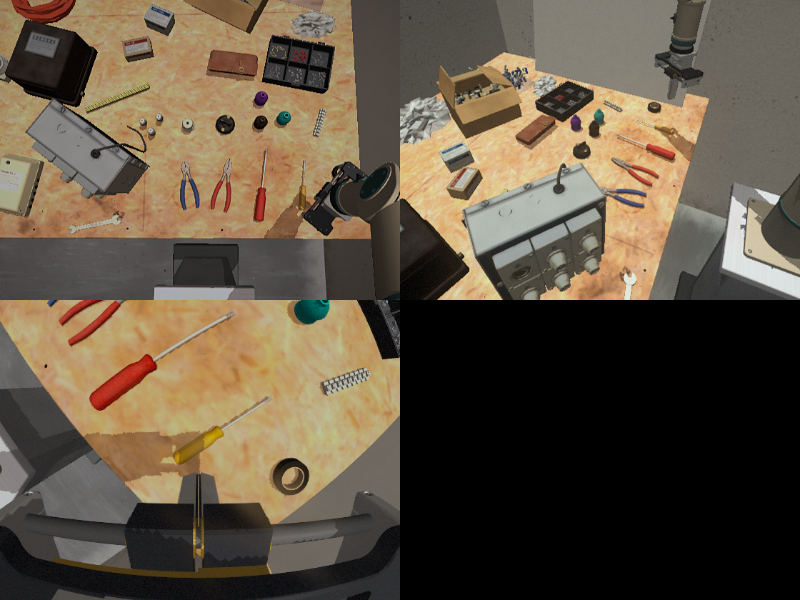

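In the wrist view the yellow handle is at montage (198,447), straight under the finger line at column 198. No red tool is below. Going down.

```bash
python3 - <<'E'
from m import *
manip.move_linear([.431,-.319,.05],feed=.07);manip.hold(.3);st()
f=grab_frame("scene")["image"][:,:,::-1];cv2.imwrite("pics/s6.png",cv2.resize(f[90:270,260:460],None,fx=3,fy=3))
pic("wrist","w6")
manip.hold(2.5);st()
E
```

```text
29.83 [ 0.4311 -0.3191  0.0502] q [ 0.56  0.7   0.03  1.96 -0.05  0.48 -0.07] F [ 0.7  0.1 -0.5] w 0.0005
32.43 [ 0.431 -0.319  0.05 ] q [ 0.56  0.7   0.03  1.97 -0.05  0.48 -0.07] F [-0.7 -0.4 -0.4] w 0.0007
```

View pics/s6.png

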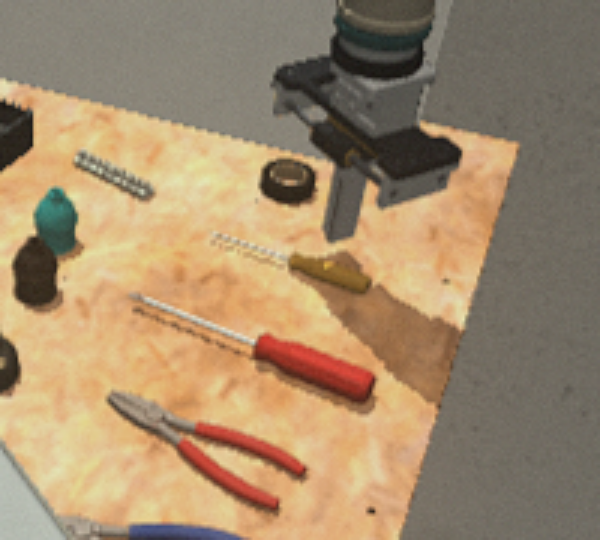

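View pics/w6.png

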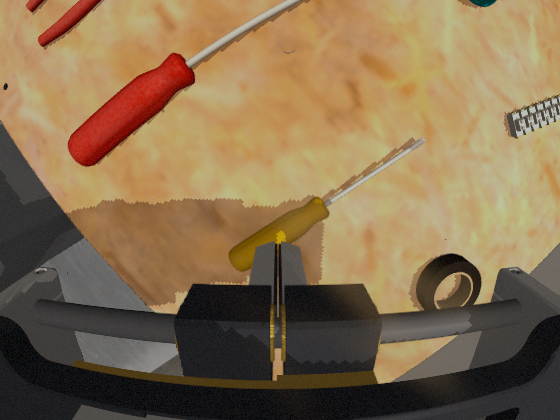

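The tips (scene crop (342,240), wrist (279,240)) are over the middle of the yellow handle, which spans wrist pixels (240,260) to (325,205). The gap is clear and nothing is disturbed. Handing in.

```bash
python3 - <<'E'
from m import *
manip.finish_job();st()
E
```

```text
the job is handed in; nothing more can be done
the job is handed in; nothing more can be done
```

The job is done and handed in at about 32 s of the 59 s allowed. With the jaws shut, I pointed 3 cm above the brown lampholder, then the blue cutter handles, then the yellow screwdriver handle. I held each for at least 2.5 s, and the arm is still pointing at the yellow handle.

- **Position:** the lampholder was triangulated from both cameras, which agreed within 1.1 mm. The yellow handle's two views agreed within 4 mm. At each stop the fingertips were within 1 mm of the target I had measured.
- **Contact:** the wrist force stayed at noise level (1.3 N or less) in every reading. The pictures at each stop showed a clear gap and nothing moved.
- **Not pointed at:** between stops the fingertips were raised to about 0.25 m before crossing the red tools and the switch. They went over the fuse box at 0.38 m.
- **Disagreement:** the scene-camera mask of the cutters was partial, so it put the handle centre about 1 cm further along x. I used the complete top-view outline, whose size matched the description.

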